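# Seat the collet chuck in the tightening stand

## Robot

A 6-joint arm with a two-finger parallel gripper is mounted at the origin on the work surface. World frame = base frame: x ahead of the robot, y to its left, z up, the work surface at z = 0. Lengths are in mm, angles in rad, forces in N, time in s.
With the tool pointing down it reaches from about 350 to 775 mm from the base axis. Payload 7.3 kg.
Tool frame: the origin (TCP) lies at the very end of the fingers, on their centre line; the grasp point (between the pads) lies 19 mm behind it; z points along the fingers, y is the line along which they close (so a half turn about z gives the same grasp; the last joint's range is limited). The gripper opens to 92 mm and grips with 3 to 60 N. Pads are 19 mm wide; open, the fingers measure 130 mm over their backs; the gripper's body (75 mm by 190 mm) begins 47 mm behind the grasp point.
Start: joints at [1.063, 0.342, 1.524, -0, 1.275, -0.146], TCP at [185.815, 491.037, 226.741] pointing down, gripper open.
Joint ranges: [-2.53, 2.53], [-0.77, 2.02], [0.04, 2.7], [-1, 4.14], [0.28, 2.66], [-3.11, 3.11]. Speed limits (rad/s): [2.57, 2.57, 3.14, 3.14, 3.14, 3.14].

## Interface

Orientations are given as [roll, pitch, yaw] about the fixed x, y, z axes, in that order (R = Rz(yaw) Ry(pitch) Rx(roll)).
In Python, from plant import get_obs, vision, workorder gives the robot as it stands.
- The arm moves only by the shell command python3 -m pendant 'ROWS' [OPENING]. ROWS is a JSON object of lists of equal length, an entry for each row: "dp": the shift along the tool's x, y, z in m, a list of three; "rotation": the turn, a rotation vector about the tool's x, y, z in rad, a list of three. A call has 1 to 8 rows; each row is the pose to reach, as a shift and turn from the pose commanded when the call began, along the tool's axes at that moment; what a row does not reach only later rows make up. A row lasts 1/8 s, in which the tool goes at most 62.5 mm and 10.7 degrees, less where a joint would pass 70% of its speed; a pose out of reach is approached as far as the arm can. A call with a gripper value outside its range is refused whole. OPENING is the finger opening in m, from 0 to 0.0918, set as the call begins (- or left out, the last holds). The fingers move at their own pace and stop on an object; the grip force is fixed at half the most. Time passes only in rows, so rows that repeat a pose let the fingers close. It gives the time, the measured TCP pose, the force, the opening and the grip force at its end, in the units of the state.
- get_obs(): the state, without advancing time (a new reading comes with each control period).
- vision.capture(name): name is "scene" or "top"; returns a dict with "pixels" (420x560x3 uint8, red, green, blue), "vfov" (degrees; the focal length in pixels is half the picture's height over the tangent of half this angle, whatever the lens; pixels are square), "cx", "cy" (the principal point, pixels), "pose" (4x4, takes a point from camera to world coordinates). Camera axes: x right, y up, looking along -z (the intrinsics and any distortion apply to the point x, -y, -z); pixel columns grow to the right and rows downward; lengths in mm; the calibration is good to about 2 mm. A picture is of the moment at which its call begins. There is no depth.
- workorder.close_job(): hands the job in; it is judged then, once.
The state is a dict: "time": time; "joint_positions": joint angles; "dq": joint speeds; "tau": joint torques, N m; "tool_pos": TCP position; "tcp_rot": TCP orientation; "contact_force": force on the tool from outside, world axes, zero at the start; "moment": the same for the moment, N m; "grip_width": finger opening in mm; "finger_force": force on a finger pad.
Only numpy, scipy, OpenCV 4.12 (cv2) and the standard library are available. Lean on these libraries where they do the work, as an engineer would, in place of code of your own. Each camera call takes 0.05 s, during which the arm holds its last target. There are 200 camera calls.

## Task

Take the collet chuck (the holder with the slotted nut and open nose) out of the plywood rack and put it, shank down, into the spindle of the tightening stand: turn it by feel until its drive slots drop over the dogs, then press it until it snaps fully home, flange flat on the spindle face, and let go. Do not ram or drop it into the spindle, two or three kilos of push is plenty, and leave the other holders, the spanner and the cup where they are.

Things in the scene. Friction and masses are not known exactly. Their poses are not given: they have to be found in the camera images.
- collet_chuck: Plain steel tool holder, 0.48 to 0.72 kg, upright in a rack pocket. Origin: on its axis in the plane of the flange's underside; z up to the nose. Flange 46 mm diameter, z 0 to 20 mm, cut right through by two drive slots 17.6 mm wide on its own +x and -x sides (slot floors 16.3 mm off the axis; half a turn fits the same). Below the flange a 7:24 taper: diameter 31.8 mm, 17.6 mm at 48 mm down.
- chuck_nut (a point): Centre of the collet chuck's dark round slotted nut, the place to grip, from above at any yaw: 34 mm diameter, 38 to 59 mm above the flange's underside (this point 48.5 mm above it). A steel collet with an open bore shows on top (61 mm). Between nut and flange a neck 30 mm in diameter. Axes as collet_chuck.
- stud_tip (a point): Lowest point of the collet chuck: tip of its pull stud, on the axis, 72 mm below the flange's underside. Axes as collet_chuck.
- stand_face (a point): Centre of the tightening stand's spindle face, 120 mm above the bench, stand's axes, z up: a flat steel ring 70 mm in diameter round a taper bore of 31.8 mm that matches the shank. Fully home, the chuck's flange underside lies on this face and the taper is centred.
- dog_tops (a point): On the spindle axis, level with the tops of the two drive dogs, 9 mm above the face. Dogs: facing each other across the bore, 15.9 mm wide, 17.6 to 30 mm off the axis, 1 mm chamfers. The swivel head is clamped (holds 4 N m); the line through the dogs lies within 35 degrees either way of the stand's x axis, not measured: see or feel it. Off the slots, the flange rests on the dogs here.
- stud_catch (a point): In the bore, 66 mm below the face, out of sight: two spring catches for the pull stud. With slots over dogs the chuck goes down freely to about 5 mm above the face, where the stud meets the catches; some 10 to 17 N of push beyond its weight takes it past them at about 2 mm, then they draw it home and hold it.
- stand: Tightening stand, fixed to the bench: grey base 130 x 120 x 16 mm, column 84 mm in diameter up to 104 mm, steel spindle nose 70 mm in diameter up to 120 mm; a clamp lever sticks out 95 mm from the axis on its +y side, 80 mm high. Origin: centre of the base's underside; z up.
- rack: Plywood rack, fixed, 82 x 300 mm, top plate 90 mm above the bench with three through pockets of 36 mm diameter, 95 mm apart in a row along its own y, the middle one at its centre. Origin: centre of the underside. Three holders stand in the pockets in any order, flanges resting on the plate.
- drill_chuck: Another holder in the rack, to be left alone: the tallest, a keyless drill chuck 39 mm in diameter with jaws at its tapered nose, top 94 mm above its flange's underside, which is its origin.
- cutter_holder: Another holder in the rack, to be left alone: plain 32 mm cylinder with a thin 10 mm cutter on top, ending 80 mm above its flange's underside, which is its origin.
- nut_spanner: Flat steel spanner, 175 mm long, 6 mm thick, lying on the bench beyond the stand; origin at the centre of its ring end. Leave alone.
- printed_cup: Blue plastic cup, 60 mm in diameter, 65 mm high, standing on the bench beyond the rack; origin at the centre of its underside. Leave alone.

How it is judged:
By the outcome, as a careful person would: the job done as asked, in the order asked, and still so for the second after the job is handed in, with the robot touching nothing.
It also fails if it takes over 58 s, if anything falls off the work surface, if the arm or the gripper's body presses on something with over 40 N, if the wrist force passes 120 N, or if a joint passes its speed limit or range.

## Working session

There is one attempt and no reset: what is moved stays moved. The work goes in short steps, Python scripts to look and compute and a shell command to move; the robot and the scene stay as the last step left them, time stands still between calls to the robot, and variables do not carry over. Pictures are saved under pics/ and viewed, at most 10 in all, crops included, and the job is handed in when it is done.

```bash
mkdir -p pics
python3 - <<'E'
from plant import get_obs, vision
import cv2,numpy as np
o=get_obs();print(o)
for n in("scene","top"):
    c=vision.capture(n);print(n,{k:v for k,v in c.items() if k!="pixels"})
    cv2.imwrite(f"pics/{n}0.png",c["pixels"][:,:,::-1])
E
```

```text
{'time': 0.0, 'joint_positions': array([ 1.06299655e+00,  3.42720774e-01,  1.52502519e+00, -2.72931208e-05,
        1.27541038e+00, -1.46008348e-01]), 'dq': array([-0.00080268, -0.00014593,  0.00109853,  0.0001029 , -0.00109886,
       -0.00088249]), 'tau': array([ 1.17484367e-03, -4.31249464e+01, -2.44212914e+01,  7.18196877e-02,
        5.59981016e-02, -1.49091438e-04]), 'tool_pos': array([185.61041466, 490.64940433, 226.0431321 ]), 'tcp_rot': array([-3.14004181e+00, -2.01679653e-04,  2.77980903e+00]), 'contact_force': array([-0.50644557, -0.7122625 ,  0.05318458]), 'moment': array([0.00610527, 0.01027526, 0.0385205 ]), 'finger_force': 0.0, 'grip_width': 92.07383359048977}
scene {'vfov': 49.13436643021875, 'cx': 281.73467630938296, 'cy': 208.97493438895725, 'pose': array([[ 3.74206161e-01, -5.97175880e-01,  7.09472140e-01,
         1.15758876e+03],
       [ 9.27299089e-01,  2.48620027e-01, -2.79829379e-01,
        -2.38852162e+02],
       [-9.28162699e-03,  7.62606747e-01,  6.46795795e-01,
         6.22602773e+02],
       [ 0.00000000e+00,  0.00000000e+00,  0.00000000e+00,
         1.00000000e+00]])}
top {'vfov': 51.599207079045996, 'cx': 284.7910245881992, 'cy': 207.6498046762505, 'pose': array([[-2.12968559e-02,  9.95631749e-01, -9.09058032e-02,
         5.32203817e+02],
       [-9.99719050e-01, -2.21537922e-02, -8.42791355e-03,
        -4.73146450e+01],
       [-1.04050066e-02,  9.07007752e-02,  9.95823832e-01,
         9.67626038e+02],
       [ 0.00000000e+00,  0.00000000e+00,  0.00000000e+00,
         1.00000000e+00]])}
```

View pics/scene0.png

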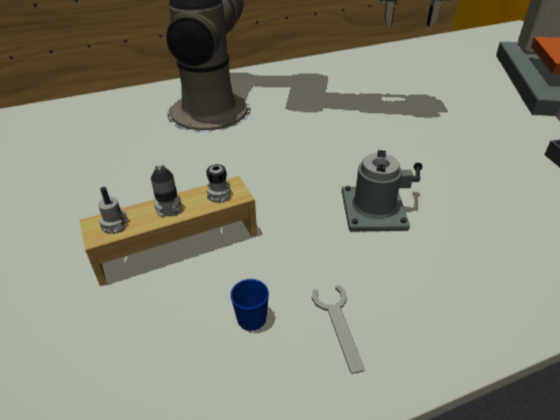

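View pics/top0.png

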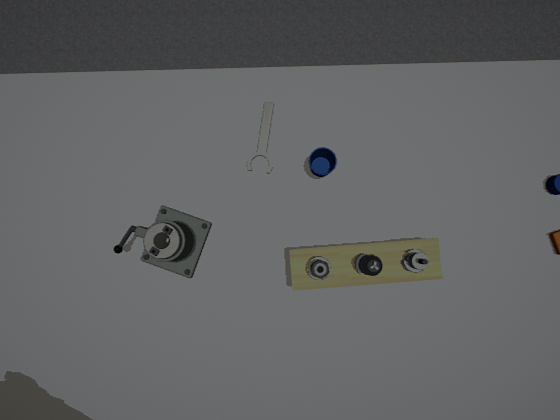

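The collet chuck is the open-nosed holder at top (319,268) and scene (217,175). The stand's spindle is at top (163,240) and scene (381,163). I'll enlarge both views for accurate pixel positions.

Run:
```python
import cv2,numpy as np
s=cv2.imread("pics/scene0.png");t=cv2.imread("pics/top0.png")
def cr(i,u,v,w=80,h=60):
    return cv2.resize(np.clip(i[v:v+h,u:u+w].astype(float)*1.3,0,255).astype(np.uint8),(400,300),interpolation=cv2.INTER_CUBIC)
m=np.vstack([np.hstack([cr(s,340,140),cr(s,180,150)]),np.hstack([cr(t,125,210),cr(t,280,240)])])
for x in range(0,800,50): cv2.line(m,(x,0),(x,599),(0,200,0) if x%100==0 else (0,90,0),1)
for y in range(0,600,50): cv2.line(m,(0,y),(799,y),(0,200,0) if y%100==0 else (0,90,0),1)
cv2.imwrite("pics/crop1.png",m)
```

```text
(no output)
```

View pics/crop1.png

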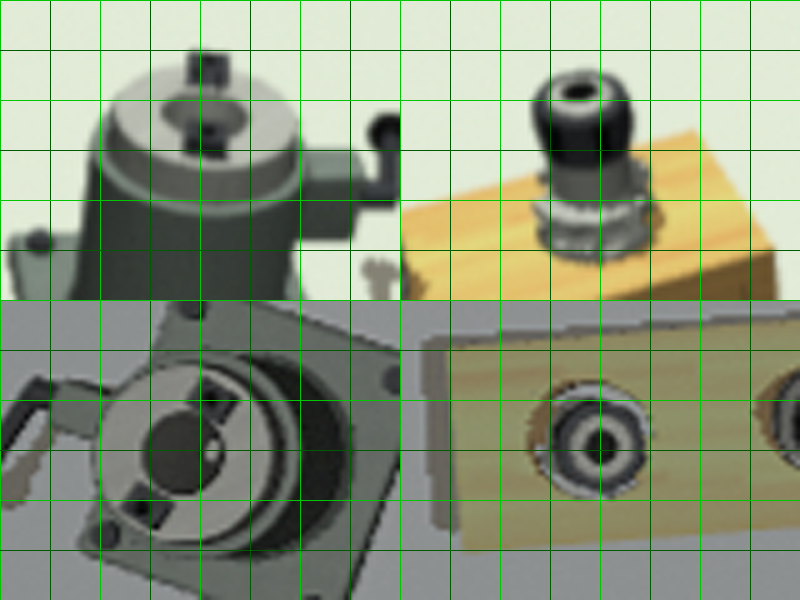

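The crops show the dogs at top-crop (213,398) and (150,503), the bore centred at (184,453) and the collet bore at (600,447). In the scene crop the bore is at (203,115) and the collet mouth at (580,92). Next I'll compute positions from these.

```bash
cat > h.py <<'E'
import numpy as np,cv2
W,H=560,420
K={"scene":(49.13436643021875,281.73467630938296,208.97493438895725,np.array([[3.74206161e-01,-5.97175880e-01,7.09472140e-01,1157.58876],[9.27299089e-01,2.48620027e-01,-2.79829379e-01,-238.852162],[-9.28162699e-03,7.62606747e-01,6.46795795e-01,622.602773]])),
"top":(51.599207079045996,284.7910245881992,207.6498046762505,np.array([[-2.12968559e-02,9.95631749e-01,-9.09058032e-02,532.203817],[-9.99719050e-01,-2.21537922e-02,-8.42791355e-03,-47.3146450],[-1.04050066e-02,9.07007752e-02,9.95823832e-01,967.626038]]))}
def ray(n,u,v,z):
    f,cx,cy,P=K[n];f=H/2/np.tan(np.radians(f/2))
    d=P[:,:3]@np.array([(u-cx)/f,-(v-cy)/f,-1]);c=P[:,3]
    return (c+d*(z-c[2])/d[2])[:2]
def proj(n,p):
    f,cx,cy,P=K[n];f=H/2/np.tan(np.radians(f/2))
    q=P[:,:3].T@(np.asarray(p)-P[:,3]);return np.array([cx+f*q[0]/-q[2],cy-f*q[1]/-q[2]])
E
python3 - <<'E'
from h import *
np.set_printoptions(precision=1,suppress=True)
o={"ts":("top",125,210,0,300),"tc":("top",280,240,400,300),"ss":("scene",340,140,0,0),"sc":("scene",180,150,400,0)}
def p(k,x,y,z):
    n,u,v,a,b=o[k];return ray(n,u+(x-a+.5)/5-.5,v+(y-b+.5)/5-.5,z)
print("face top",p("ts",183,452,120),p("ts",184,453,120),"scene",p("ss",203,117,120),p("ss",203,115,120))
a,b=p("ts",213,398,129),p("ts",150,503,129);print("dogs",a,b,(a+b)/2,np.degrees(np.arctan2(*(a-b)[::-1])))
a,b=p("ss",208,66,129),p("ss",206,140,129);print("dogs s",a,b,(a+b)/2)
print("collet top",p("tc",600,446,151),"scene",p("sc",580,91,151),"nut",p("sc",583,135,130))
print("flange top",p("tc",590,439,105))
C=(p("tc",600,446,151)+p("sc",580,91,151))/2
for n in K:
    g=cv2.imread(f"pics/{n}0.png")
    for r in(19,21,22):
        print(n,r,[int(g[tuple(np.round(proj(n,[C[0]+r*np.cos(t),C[1]+r*np.sin(t),110])).astype(int)[::-1])][0]) for t in np.radians(np.arange(0,360,15))])
E
```

```text
face top [551.6 202.4] [551.2 202. ] scene [552.6 203.2] [551.5 203.9]
dogs [572.  188.2] [532.  212.4] [552.  200.3] -31.225666574002442
dogs s [534.3 215.2] [576.8 188.5] [555.6 201.8]
collet top [ 491.  -102.8] scene [ 490.1 -101.1] nut [ 487.5 -101.4]
flange top [ 491.5 -102.1]
scene 19 [129, 104, 77, 91, 60, 67, 66, 63, 51, 20, 7, 22, 23, 13, 56, 105, 78, 85, 107, 133, 140, 141, 138, 145]
scene 21 [118, 126, 85, 92, 66, 71, 71, 78, 51, 18, 7, 22, 21, 13, 92, 105, 106, 86, 95, 129, 125, 128, 138, 145]
scene 22 [118, 118, 85, 92, 66, 84, 71, 99, 77, 18, 6, 22, 21, 12, 92, 124, 106, 85, 95, 103, 125, 128, 112, 119]
top 19 [119, 78, 72, 62, 46, 48, 49, 66, 83, 115, 106, 106, 93, 45, 47, 47, 46, 50, 49, 45, 36, 60, 117, 97]
top 21 [112, 116, 110, 51, 50, 51, 57, 54, 104, 61, 80, 69, 97, 64, 69, 103, 36, 35, 45, 106, 111, 115, 113, 117]
top 22 [112, 83, 43, 74, 50, 51, 42, 54, 45, 61, 69, 69, 97, 84, 79, 103, 55, 60, 74, 106, 111, 115, 105, 105]
```

Chuck: (490.6,-102), slot line at about 76°. Spindle: (551.8,202.8), dog line at about -31°. Now I'll work out the approach.

```bash
cat >> h.py <<'E'
from scipy.spatial.transform import Rotation as R
def to(target,yaw,verbose=True):
    from plant import get_obs
    o=get_obs();M=R.from_euler('xyz',o['tcp_rot'])
    T=R.from_euler('xyz',[np.pi,0,yaw])
    dp=M.inv().apply(np.array(target)-o['tool_pos'])/1000
    rv=(M.inv()*T).as_rotvec()
    print('t',round(o['time'],2),'pos',o['tool_pos'].round(1),'rpy',o['tcp_rot'].round(3),'F',o['contact_force'].round(1),'M',o['moment'].round(2),'w',round(o['grip_width'],1));print('dp',dp.round(4),'rot',rv.round(3))
E
python3 -c "
from h import *;to([490.6,-102,226],np.pi/2)"
```

```text
t 0.1 pos [185.6 490.7 226.1] rpy [-3.14 -0.    2.78] F [-0.1  1.3 -0.1] M [-0.04  0.04 -0.01] w 91.6
dp [-0.495  -0.4464  0.0006] rot [-1.000e-03  1.000e-03  1.209e+00]
```

```bash
python3 -m pendant '{"dp":[[-0.015,-0.013,0],[-0.045,-0.04,0],[-0.08,-0.072,0],[-0.115,-0.104,0],[-0.15,-0.135,0],[-0.185,-0.167,0],[-0.22,-0.198,0],[-0.25,-0.225,0]],"rotation":[[0,0,0.05],[0,0,0.15],[0,0,0.25],[0,0,0.35],[0,0,0.45],[0,0,0.55],[0,0,0.62],[0,0,0.7]]}' 0.0918; python3 -c "
from h import *;to([490.6,-102,226],np.pi/2)"
```

```text
time: 1.1
tool_pos: [340.1, 189.7, 226.7]
tcp_rot: [3.142, 0.0, 2.075]
contact_force: [-0.7, 0.1, 0.3]
grip_width: 91.6
finger_force: 0.0
t 1.1 pos [340.1 189.7 226.7] rpy [3.142 0.    2.075] F [-0.7  0.1  0.3] M [-0.06 -0.03 -0.04] w 91.6
dp [-0.3281 -0.009   0.0008] rot [0.    0.    0.504]
```

```bash
python3 -m pendant '{"dp":[[-0.045,-0.001,0],[-0.095,-0.003,0],[-0.145,-0.004,0],[-0.195,-0.005,0],[-0.245,-0.007,0],[-0.29,-0.008,0],[-0.318,-0.009,0],[-0.327,-0.009,0]],"rotation":[[0,0,0.08],[0,0,0.16],[0,0,0.24],[0,0,0.32],[0,0,0.4],[0,0,0.46],[0,0,0.5],[0,0,0.504]]}'; python3 -m pendant '{"dp":[[0,0,0],[0,0,0]],"rotation":[[0,0,0],[0,0,0]]}' >/dev/null
python3 - <<'E'
from h import *;to([490.6,-102,120],np.pi/2)
from plant import vision
a=[]
for n,u,v in(("scene",150,80),("top",240,200)):
    g=vision.capture(n)["pixels"][:,:,::-1];a.append(cv2.resize(g[v:v+150,u:u+130],(400,462),interpolation=cv2.INTER_CUBIC))
cv2.imwrite("pics/a1.png",np.hstack(a))
E
```

```text
time: 2.1
tool_pos: [491.0, -99.6, 226.3]
tcp_rot: [-3.141, -0.0, 1.572]
contact_force: [0.0, 0.3, -1.1]
grip_width: 91.5
finger_force: 0.0
t 2.35 pos [490.8 -96.9 226.8] rpy [-3.141 -0.     1.577] F [ 0.5  0.  -0.1] M [-0.12  0.09 -0.01] w 91.7
dp [-0.0052 -0.0002  0.1068] rot [-0.    -0.     0.006]
```

View pics/a1.png

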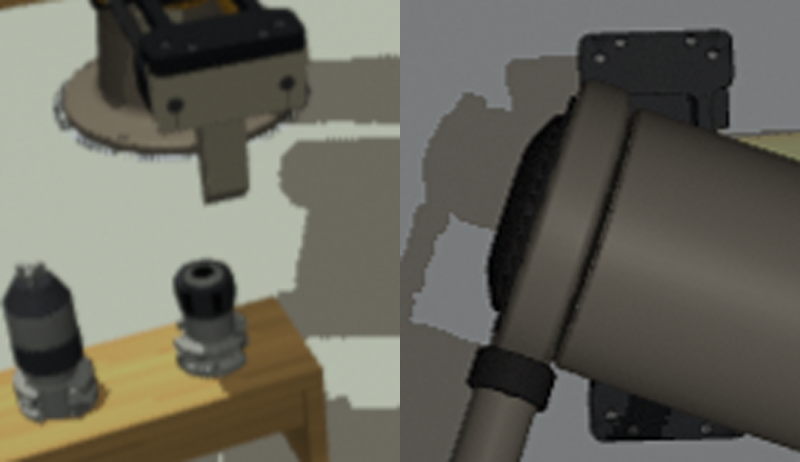

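The gripper is above the chuck and closing along x, and the neighbouring drill chuck is clear. I'll descend.

```bash
python3 -m pendant '{"dp":[[-0.005,0,0.012],[-0.005,0,0.035],[-0.005,0,0.06],[-0.005,0,0.08],[-0.005,0,0.094],[-0.005,0,0.102],[-0.005,0,0.1065],[-0.005,0,0.1065]],"rotation":[[0,0,0.006],[0,0,0.006],[0,0,0.006],[0,0,0.006],[0,0,0.006],[0,0,0.006],[0,0,0.006],[0,0,0.006]]}'; python3 -c "
from h import *;to([490.6,-102,120],np.pi/2)"
```

```text
time: 3.45
tool_pos: [491.6, -102.8, 120.3]
tcp_rot: [3.141, 0.0, 1.57]
contact_force: [-0.4, -0.5, -0.8]
grip_width: 91.5
finger_force: 0.0
t 3.45 pos [ 491.6 -102.8  120.3] rpy [3.141 0.    1.57 ] F [-0.4 -0.5 -0.8] M [-0.08  0.03  0.03] w 91.5
dp [ 0.0008 -0.001   0.0003] rot [ 0.     0.    -0.001]
```

```bash
python3 -m pendant '{"dp":[[0,0,0],[0,0,0],[0,0,0],[0,0,0],[0,0,0],[0,0,0]],"rotation":[[0,0,0],[0,0,0],[0,0,0],[0,0,0],[0,0,0],[0,0,0]]}' 0.028; python3 -c "
from h import *;to([490.6,-102,260],np.pi/2)"
```

```text
time: 4.2
tool_pos: [491.5, -102.8, 120.2]
tcp_rot: [3.142, -0.0, 1.57]
contact_force: [-0.7, 0.6, 0.4]
grip_width: 36.2
finger_force: 0.0
t 4.2 pos [ 491.5 -102.8  120.2] rpy [ 3.142 -0.     1.57 ] F [-0.7  0.6  0.4] M [-0.13  0.06  0.02] w 36.2
dp [ 0.0008 -0.0009 -0.1398] rot [ 0.    -0.    -0.001]
```

```bash
Z='{"dp":[[0,0,0],[0,0,0],[0,0,0],[0,0,0]],"rotation":[[0,0,0],[0,0,0],[0,0,0],[0,0,0]]}'; python3 -m pendant '{"dp":[[0,0,0],[0,0,0],[0,0,0],[0,0,0]],"rotation":[[0,0,0],[0,0,0],[0,0,0],[0,0,0]]}'; python3 -m pendant '{"dp":[[0,0,-0.005],[0,0,-0.016],[0,0,-0.035],[0,0,-0.06],[0,0,-0.088],[0,0,-0.115],[0,0,-0.133],[0,0,-0.14]],"rotation":[[0,0,0],[0,0,0],[0,0,0],[0,0,0],[0,0,0],[0,0,0],[0,0,0],[0,0,0]]}'
python3 - <<'E'
from h import *;to([552,202.8,262],np.pi/2+np.radians(73))
from plant import vision
a=[]
for n,u,v in(("scene",150,80),("top",240,200)):
    g=vision.capture(n)["pixels"][:,:,::-1];a.append(cv2.resize(g[v:v+150,u:u+130],(400,462),interpolation=cv2.INTER_CUBIC))
cv2.imwrite("pics/a2.png",np.hstack(a))
E
```

```text
time: 4.7
tool_pos: [491.3, -102.8, 120.2]
tcp_rot: [-3.141, -0.0, 1.57]
contact_force: [-2.5, 0.2, 1.0]
grip_width: 32.8
finger_force: 30.0
time: 5.7
tool_pos: [491.8, -102.9, 261.6]
tcp_rot: [3.139, 0.001, 1.57]
contact_force: [0.5, 0.3, -6.2]
grip_width: 33.1
finger_force: 30.0
t 5.7 pos [ 491.8 -102.9  261.6] rpy [3.139e+00 1.000e-03 1.570e+00] F [ 0.5  0.3 -6.2] M [-0.11  0.06  0.01] w 33.1
dp [ 0.3057  0.0599 -0.0005] rot [ 1.000e-03  2.000e-03 -1.275e+00]
```

View pics/a2.png

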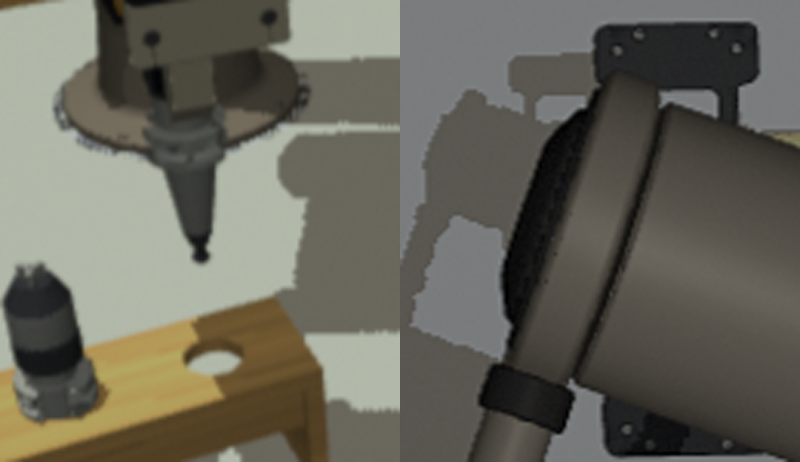

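The chuck is held (about 6 N) and hangs vertically, with the stud tip at scene px (215.7,164). The pocket is empty and the other holders haven't moved. I'll carry it to the stand.

```bash
python3 -c "
from h import *
print(ray('scene',150+202.5*130/400-.5,80+261*150/462-.5,159.4))"
python3 -m pendant '{"dp":[[0.01,0.002,0],[0.035,0.007,0],[0.07,0.014,0],[0.11,0.022,0],[0.15,0.029,0],[0.19,0.037,0],[0.225,0.044,0],[0.255,0.05,0]],"rotation":[[0,0,-0.04],[0,0,-0.14],[0,0,-0.28],[0,0,-0.44],[0,0,-0.6],[0,0,-0.76],[0,0,-0.92],[0,0,-1.06]]}'; python3 -m pendant '{"dp":[[0,0,0]],"rotation":[[0,0,0]]}' ; python3 -c "
from h import *;to([552,202.8,262],np.pi/2+np.radians(73))"
```

```text
[ 491.20914737 -101.02429964]
time: 6.8
tool_pos: [541.2, 154.3, 259.0]
tcp_rot: [-3.141, -0.002, 2.637]
contact_force: [0.5, -0.7, -5.0]
grip_width: 33.6
finger_force: 30.0
time: 6.92
tool_pos: [541.2, 154.8, 258.9]
tcp_rot: [-3.141, -0.002, 2.635]
contact_force: [-0.3, -0.5, -5.6]
grip_width: 33.5
finger_force: 30.0
t 6.92 pos [541.2 154.8 258.9] rpy [-3.141e+00 -2.000e-03  2.635e+00] F [-0.3 -0.5 -5.6] M [-0.09  0.05  0.03] w 33.5
dp [ 0.0138  0.0472 -0.0031] rot [-0.    -0.002 -0.21 ]
```

```bash
python3 -m pendant '{"dp":[[0.004,0.014,0],[0.009,0.031,0],[0.012,0.043,0],[0.0135,0.0465,0],[0.0135,0.0465,0],[0.0135,0.0465,0]],"rotation":[[0,0,-0.07],[0,0,-0.14],[0,0,-0.19],[0,0,-0.21],[0,0,-0.21],[0,0,-0.21]]}'
python3 - <<'E'
from h import *;to([552,202.2,170],np.pi/2+np.radians(73))
from plant import vision
a=[]
for n,u,v in(("scene",320,60),("top",100,170)):
    g=vision.capture(n)["pixels"][:,:,::-1];cv2.imwrite(f"pics/{n}3.png",g);a.append(cv2.resize(g[v:v+150,u:u+130],(400,462),interpolation=cv2.INTER_CUBIC))
cv2.imwrite("pics/a3.png",np.hstack(a))
E
```

```text
time: 7.68
tool_pos: [552.7, 198.7, 260.2]
tcp_rot: [-3.141, -0.0, 2.839]
contact_force: [0.0, -1.2, -5.6]
grip_width: 33.2
finger_force: 30.0
t 7.67 pos [552.7 198.7 260.2] rpy [-3.141 -0.     2.839] F [ 0.  -1.2 -5.6] M [ 0.01 -0.02  0.03] w 33.2
dp [0.0017 0.0031 0.0902] rot [-0.    -0.    -0.006]
```

View pics/a3.png

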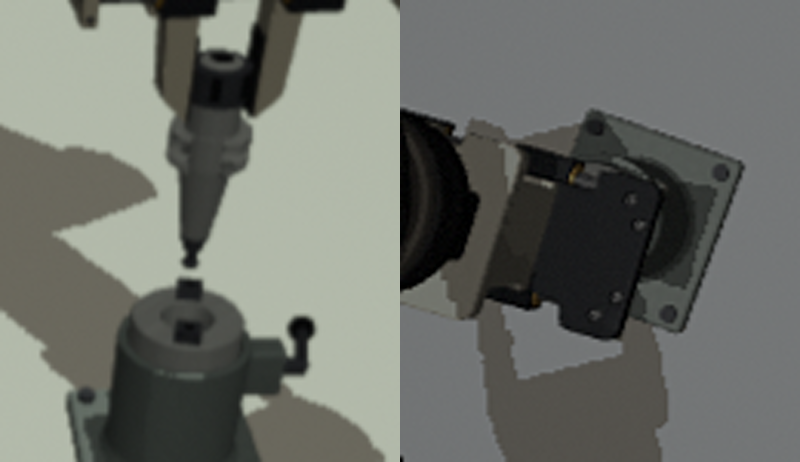

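The chuck is above the spindle in the scene crop, with the collet mouth at (222,57) and the stud tip at (190,265). I'll check whether it is vertical.

```bash
python3 -c "
from h import *
c=lambda x,y:(320+(x+.5)*130/400-.5,60+(y+.5)*150/462-.5)
for nm,q,z in(('mouth',(222,57),291),('tip',(190,266),158),('bore',(188,315),120)):
    print(nm,ray('scene',*c(*q),z))
print([((proj('scene',[552.7,199.5,z])+.5-[320,60])*[400/130,462/150]).round(0) for z in(291,158)])"
```

```text
mouth [551.11870922 200.9832193 ]
tip [551.46620596 200.8270504 ]
bore [549.96715794 206.04992201]
[array([222.,  59.]), array([190., 268.])]
```

```bash
python3 -m pendant '{"dp":[[0.0013,0.0032,0],[0.0013,0.0032,0.008],[0.0013,0.0032,0.02],[0.0013,0.0032,0.035],[0.0013,0.0032,0.05],[0.0013,0.0032,0.063],[0.0013,0.0032,0.072],[0.0013,0.0032,0.078]],"rotation":[[0,0,0],[0,0,0],[0,0,0],[0,0,0],[0,0,0],[0,0,0],[0,0,0],[0,0,0]]}'; python3 -m pendant '{"dp":[[0,0,0],[0,0,0]],"rotation":[[0,0,0],[0,0,0]]}'; python3 -c "
from h import *;to([552.5,202,160],np.pi/2+np.radians(73))"
```

```text
time: 8.78
tool_pos: [552.5, 202.7, 181.6]
tcp_rot: [-3.142, -0.0, 2.84]
contact_force: [-0.0, 0.3, -4.4]
grip_width: 33.4
finger_force: 30.0
time: 9.02
tool_pos: [552.8, 202.8, 182.8]
tcp_rot: [3.141, 0.001, 2.84]
contact_force: [0.1, 0.1, -5.7]
grip_width: 33.5
finger_force: 30.0
t 9.03 pos [552.8 202.8 182.8] rpy [3.141e+00 1.000e-03 2.840e+00] F [ 0.1  0.1 -5.7] M [0.06 0.03 0.06] w 33.5
dp [ 0.     -0.0009  0.0228] rot [ 0.001  0.001 -0.005]
```

```bash
python3 -m pendant '{"dp":[[0,-0.0006,0.003],[0,-0.0006,0.007],[0,-0.0006,0.011],[0,-0.0006,0.015],[0,-0.0006,0.018],[0,-0.0006,0.019],[0,-0.0006,0.019]],"rotation":[[0,0,0],[0,0,0],[0,0,0],[0,0,0],[0,0,0],[0,0,0],[0,0,0]]}'; python3 -m pendant '{"dp":[[0,0,0.001],[0,0,0.002],[0,0,0.003],[0,0,0.004],[0,0,0.004]],"rotation":[[0,0,0],[0,0,0],[0,0,0],[0,0,0],[0,0,0]]}';python3 -c "
from h import *;to([552.5,202,160],np.pi/2+np.radians(73))"
```

```text
time: 9.9
tool_pos: [552.3, 202.1, 163.2]
tcp_rot: [3.142, 0.0, 2.84]
contact_force: [0.9, -0.4, -5.2]
grip_width: 33.5
finger_force: 30.0
time: 10.52
tool_pos: [552.3, 202.2, 159.2]
tcp_rot: [3.141, -0.0, 2.84]
contact_force: [-0.7, -0.0, -5.8]
grip_width: 33.5
finger_force: 30.0
t 10.53 pos [552.3 202.2 159.2] rpy [ 3.141 -0.     2.84 ] F [-0.7 -0.  -5.8] M [0.1  0.03 0.05] w 33.5
dp [-0.0003 -0.0001 -0.0008] rot [ 0.    -0.    -0.005]
```

Still no contact, and it is right at dog level, so I'll creep down.

```bash
python3 -m pendant '{"dp":[[0,0,0.0005],[0,0,0.001],[0,0,0.0015],[0,0,0.0015]],"rotation":[[0,0,0],[0,0,0],[0,0,0],[0,0,0]]}';python3 -c "
from h import *;to([552.5,202,160],np.pi/2+np.radians(73))"
```

```text
time: 11.02
tool_pos: [552.5, 202.3, 158.4]
tcp_rot: [3.141, 0.001, 2.84]
contact_force: [-2.8, 0.5, 2.6]
grip_width: 33.2
finger_force: 30.0
t 11.03 pos [552.5 202.3 158.4] rpy [3.141e+00 1.000e-03 2.840e+00] F [-2.8  0.5  2.6] M [0.24 0.39 0.07] w 33.2
dp [-0.0001 -0.0003 -0.0016] rot [ 0.001  0.001 -0.005]
```

Contact at 158.4, so it is resting on the dogs with about 8 N. I'll turn it by feel.

```bash
for i in 1 2 3; do python3 -m pendant '{"dp":[[0,0,0],[0,0,0]],"rotation":[[0,0,0.02],[0,0,0.04]]}'|sed -n '2,4p'|tr '\n' ' ';python3 -c "
from plant import get_obs;o=get_obs();print(o['moment'].round(2))"; done
```

```text
tool_pos: [552.8, 202.4, 158.5] tcp_rot: [3.14, 0.001, 2.798] contact_force: [-2.6, 1.6, 6.4] [0.42 0.26 0.08]
tool_pos: [552.9, 202.5, 158.7] tcp_rot: [3.14, 0.002, 2.758] contact_force: [-1.7, 2.1, 6.8] [0.44 0.27 0.03]
tool_pos: [553.0, 202.5, 158.8] tcp_rot: [3.14, 0.002, 2.718] contact_force: [-1.6, 1.8, 6.7] [0.41 0.27 0.08]
```

```bash
for i in 1 2 3 4 5 6; do python3 -m pendant '{"dp":[[0,0,0],[0,0,0]],"rotation":[[0,0,-0.02],[0,0,-0.04]]}'|sed -n '2,4p'|tr '\n' ' ';python3 -c "
from plant import get_obs;o=get_obs();print(o['moment'].round(2))"; done
```

```text
tool_pos: [552.8, 202.3, 158.7] tcp_rot: [3.14, 0.002, 2.76] contact_force: [-2.4, 1.5, 7.2] [ 0.16  0.37 -0.04]
tool_pos: [552.8, 202.2, 158.6] tcp_rot: [3.141, 0.001, 2.799] contact_force: [-2.4, 1.5, 6.1] [ 0.26  0.37 -0.07]
tool_pos: [552.7, 202.3, 158.4] tcp_rot: [3.141, 0.001, 2.839] contact_force: [-2.4, 1.2, 4.6] [ 0.26  0.31 -0.05]
tool_pos: [552.6, 202.5, 157.7] tcp_rot: [3.141, 0.001, 2.881] contact_force: [0.5, 4.1, -0.8] [ 0.67 -0.1   0.1 ]
tool_pos: [552.2, 202.4, 156.8] tcp_rot: [3.141, -0.001, 2.921] contact_force: [0.5, 4.7, -5.3] [ 0.97 -0.37  0.08]
tool_pos: [551.9, 202.2, 157.1] tcp_rot: [-3.141, -0.001, 2.961] contact_force: [0.4, 4.0, -6.2] [ 0.92 -0.13 -0.03]
```

The slots dropped over the dogs at yaw ≈2.92, because the load vanished. I'll centre the chuck against the side load and creep down.

```bash
for i in 1; do python3 -m pendant '{"dp":[[0,0.0003,0],[0,0.0006,0],[0,0.0006,0.0005],[0,0.0006,0.001],[0,0.0006,0.001]],"rotation":[[0,0,0.02],[0,0,0.03],[0,0,0.03],[0,0,0.03],[0,0,0.03]]}'|sed -n '2,4p'|tr '\n' ' ';python3 -c "
from plant import get_obs;o=get_obs();print(o['moment'].round(2))"; done
```

```text
tool_pos: [552.4, 202.6, 156.8] tcp_rot: [-3.141, 0.0, 2.93] contact_force: [0.1, 2.4, -5.7] [ 0.46 -0.04  0.01]
```

```bash
for i in 1 2; do python3 -m pendant '{"dp":[[0,0.0002,0.0005],[0,0.0003,0.001],[0,0.0003,0.001]],"rotation":[[0,0,0],[0,0,0],[0,0,0]]}'|sed -n '2,4p'|tr '\n' ' ';python3 -c "
from plant import get_obs;o=get_obs();print(o['moment'].round(2))"; done
```

```text
tool_pos: [552.4, 202.9, 155.7] tcp_rot: [-3.141, -0.0, 2.93] contact_force: [-0.3, 1.5, -4.5] [ 0.22 -0.06  0.02]
tool_pos: [552.6, 203.4, 154.8] tcp_rot: [3.141, 0.0, 2.93] contact_force: [0.0, 1.3, -3.4] [ 0.34 -0.05  0.03]
```

```bash
for i in 1 2; do python3 -m pendant '{"dp":[[0,0,0.0005],[0,0,0.001],[0,0,0.001]],"rotation":[[0,0,0],[0,0,0],[0,0,0]]}'|sed -n '2,4p'|tr '\n' ' ';python3 -c "
from plant import get_obs;o=get_obs();print(o['moment'].round(2))"; done
```

```text
tool_pos: [552.8, 203.5, 154.4] tcp_rot: [3.141, 0.001, 2.93] contact_force: [-1.4, 2.0, 2.4] [ 0.34  0.22 -0.07]
tool_pos: [552.9, 203.5, 153.9] tcp_rot: [3.141, 0.002, 2.93] contact_force: [-2.4, 0.8, 7.3] [0.25 0.47 0.  ]
```

```bash
for i in 1 2; do python3 -m pendant '{"dp":[[0.0001,0,0.0005],[0.0002,0,0.001],[0.0002,0,0.001]],"rotation":[[0,0,0],[0,0,0],[0,0,0]]}'|sed -n '2,4p'|tr '\n' ' ';python3 -c "
from plant import get_obs;o=get_obs();print(o['moment'].round(2))"; done
```

```text
tool_pos: [552.9, 203.5, 153.6] tcp_rot: [3.14, 0.003, 2.93] contact_force: [-2.4, 1.1, 10.4] [0.11 0.53 0.04]
tool_pos: [551.8, 203.4, 150.1] tcp_rot: [-3.141, -0.001, 2.93] contact_force: [-1.5, 1.2, -1.7] [ 0.43  0.15 -0.02]
```

It snapped in at 150.1, which is home height. I'll do a light confirming press, then relax and release.

```bash
python3 -m pendant '{"dp":[[0,0,0.0007],[0,0,0.0015],[0,0,0.002],[0,0,0.002]],"rotation":[[0,0,0],[0,0,0],[0,0,0],[0,0,0]]}'|sed -n '2,4p'; python3 -c "
from h import *;to([552.5,202,160],2.93)"
```

```text
tool_pos: [552.1, 203.4, 150.1]
tcp_rot: [3.141, 0.001, 2.93]
contact_force: [-4.8, 0.0, 9.5]
t 16.65 pos [552.1 203.4 150.1] rpy [3.141e+00 1.000e-03 2.930e+00] F [-4.8  0.   9.5] M [0.18 0.82 0.01] w 33.2
dp [-0.0007 -0.0013 -0.0099] rot [ 0.     0.001 -0.   ]
```

```bash
python3 -m pendant '{"dp":[[0.0003,0,-0.0008],[0.0005,0,-0.0016],[0.0005,0,-0.0016]],"rotation":[[0,0,0],[0,0,0],[0,0,0]]}'|sed -n '2,4p'; python3 -m pendant '{"dp":[[0,0,0],[0,0,0],[0,0,0],[0,0,0],[0,0,0],[0,0,0]],"rotation":[[0,0,0],[0,0,0],[0,0,0],[0,0,0],[0,0,0],[0,0,0]]}' 0.075; python3 -c "
from h import *;to([552.5,202,160],2.93)"
```

```text
tool_pos: [551.8, 203.5, 150.1]
tcp_rot: [3.142, 0.0, 2.93]
contact_force: [-0.6, 0.4, -0.6]
time: 17.77
tool_pos: [551.6, 203.5, 150.3]
tcp_rot: [3.142, 0.0, 2.93]
contact_force: [-0.0, 0.3, -0.1]
grip_width: 75.4
finger_force: 0.0
t 17.77 pos [551.6 203.5 150.3] rpy [3.142 0.    2.93 ] F [-0.   0.3 -0.1] M [0.02 0.05 0.06] w 75.4
dp [-0.0012 -0.0013 -0.0097] rot [ 0.  0. -0.]
```

Released cleanly. Now I'll back straight up, then aside so the cameras can see.

```bash
python3 -m pendant '{"dp":[[0,0,-0.01],[0,0,-0.03],[0,0,-0.055],[0,0,-0.08],[0,0,-0.105],[0,0,-0.12],[0,0,-0.125],[0,0,-0.125]],"rotation":[[0,0,0],[0,0,0],[0,0,0],[0,0,0],[0,0,0],[0,0,0],[0,0,0],[0,0,0]]}'|sed -n '2,4p'; python3 -m pendant '{"dp":[[0.01,0,0],[0.035,0,0],[0.065,0,0],[0.095,0,0],[0.12,0,0],[0.135,0,0],[0.14,0,0],[0.14,0,0]],"rotation":[[0,0,0],[0,0,0],[0,0,0],[0,0,0],[0,0,0],[0,0,0],[0,0,0],[0,0,0]]}'|sed -n '2,4p'
python3 - <<'E'
from h import *
from plant import vision
a=[]
for n,u,v in(("scene",320,110),("top",110,170)):
    g=vision.capture(n)["pixels"][:,:,::-1];cv2.imwrite(f"pics/{n}4.png",g);a.append(cv2.resize(g[v:v+150,u:u+130],(400,462),interpolation=cv2.INTER_CUBIC))
cv2.imwrite("pics/a4.png",np.hstack(a))
E
```

```text
tool_pos: [551.5, 203.5, 275.0]
tcp_rot: [-3.141, -0.0, 2.93]
contact_force: [0.0, -0.3, -0.1]
tool_pos: [415.0, 232.9, 275.3]
tcp_rot: [3.142, 0.0, 2.93]
contact_force: [1.1, 0.1, 0.2]
```

View pics/a4.png

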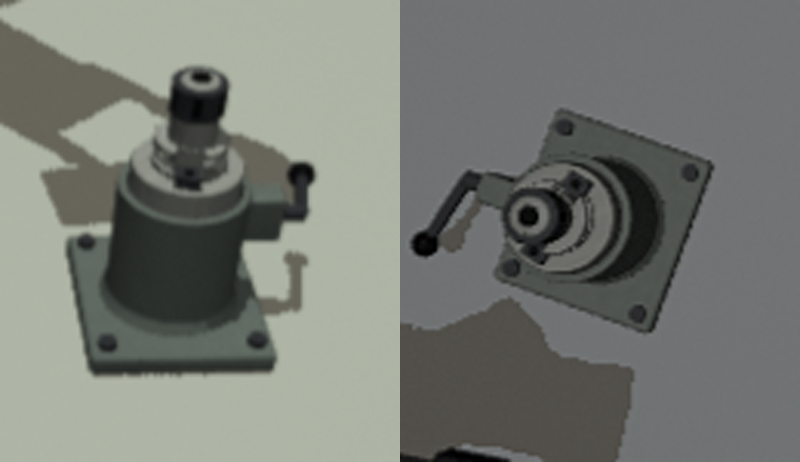

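View pics/scene4.png

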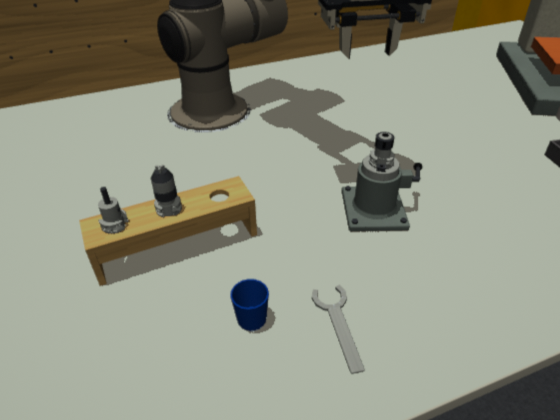

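The chuck stands upright in the spindle (scene px 384,150), with its slots over the dogs and the flange flat on the face. The other holders, cup and spanner haven't moved, and the arm is clear.

```bash
python3 -c "
from plant import workorder;print(workorder.close_job())"
```

```text
the job is handed in; nothing more can be done
None
```

The collet chuck is snapped fully home in the spindle with its slots over the dogs, released with the arm clear, and the job is handed in at about 20 s of the 58 s allowed.

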